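# Feel along a curved rib on its spring stand

## Task

Check the S-shaped steel rib on the spring stand for burrs by feel: with the gripper shut, set the fingertips down gently on the round pad at one end of the rib, then run them along the crest of the whole curve to the square pad at the other end, sinking the springs just a little all the way, without lifting off, leaving the curve or pushing the rib down to its stop. The program finishes holding still there, the fingertips still resting lightly on the square pad. Pick nothing up, and leave the loose things round about where they are.

Things in the scene. Friction and masses are not known exactly. Their poses are not given: they have to be found in the camera images.
- stand: fixed dark steel base plate, 104 (x) by 182 (y) by 14 mm, in the left or right half of the board; origin at the centre of its underside. Over it stands the steel rib, a round-topped bar 10 mm wide: level crest 55 mm above the board, along x = 24 mm * sin(pi * y / 70 mm) from the round pad (y = -70 mm) to the square pad (y = +70 mm). Pads 26 mm wide, 2 mm below the crest, which runs on to their centres.
- rib (a joint): how far the rib as a whole is pushed straight down on its springs, m: 0 relaxed, 0.012 on its stop. About 1.2 N starts it, then 0.8 N more per mm (5 N at about 4.7 mm). A light touch is 1 to 10 mm; 3 to 6 mm is a good aim. It springs back when let go. Fingertips count as on the curve within 12 mm (seen from above) of each point p0 to p6.
- p0 (a point): point on the rib's crest (its top line), above the centre of the round pad: the start
- p1 (a point): point on the rib's crest (sinks with it), 1 of 6 equal steps along the stand's y axis from the round pad (p0) to the square pad (p6)
- p2 (a point): point on the rib's crest (sinks with it), 2 of 6 equal steps along the stand's y axis from the round pad (p0) to the square pad (p6)
- p3 (a point): point on the rib's crest (sinks with it), 3 of 6 equal steps along the stand's y axis from the round pad (p0) to the square pad (p6)
- p4 (a point): point on the rib's crest (sinks with it), 4 of 6 equal steps along the stand's y axis from the round pad (p0) to the square pad (p6)
- p5 (a point): point on the rib's crest (sinks with it), 5 of 6 equal steps along the stand's y axis from the round pad (p0) to the square pad (p6)
- p6 (a point): point on the rib's crest (its top line), above the centre of the square pad: the finish
- snap_ring: loose white ring, 28 mm across, 9 mm high, lying on the base plate in one hollow of the curve; origin at the centre of its underside
- wood_plug: loose wooden disc, 28 mm across, 10 mm high, lying on the base plate in the other hollow of the curve; origin at the centre of its underside
- pliers: loose pliers, 140 x 47 x 11 mm, lying on the board in the half where the stand is not; origin under the middle
- ring_box: loose small ring box, 40 x 46 x 32 mm, on the board near the middle; origin at the centre of its underside
- tweezers: loose tweezers, 130 x 15 x 8 mm, lying on the near middle of the board; origin under the middle
- loupe: loose loupe, a low round pot 31 mm across, 19 mm high, on the board near the middle; origin at the centre of its underside
- pen: loose pen, 120 x 10 x 10 mm, lying along the right edge of the board; origin under the middle

How it is judged:
On the way, in this order (a step that is already met when the one before it is completed fails the run):
1. the shut fingertips press lightly on the round pad (horizontal distance between the grasp point and p0 below 0.012 m and value of joint rib between 0.001 and 0.01 m and contact force between the fingers and anything else above 0.3 N), for 0.1 s.
2. the fingertips, still pressing lightly, pass over point p1 of the rib (horizontal distance between the grasp point and p1 below 0.012 m and value of joint rib between 0.001 and 0.01 m and contact force between the fingers and anything else above 0.3 N), for 0.1 s.
3. the fingertips, still pressing lightly, pass over point p2 of the rib (horizontal distance between the grasp point and p2 below 0.012 m and value of joint rib between 0.001 and 0.01 m and contact force between the fingers and anything else above 0.3 N), for 0.1 s.
4. the fingertips, still pressing lightly, pass over point p3 of the rib (horizontal distance between the grasp point and p3 below 0.012 m and value of joint rib between 0.001 and 0.01 m and contact force between the fingers and anything else above 0.3 N), for 0.1 s.
5. the fingertips, still pressing lightly, pass over point p4 of the rib (horizontal distance between the grasp point and p4 below 0.012 m and value of joint rib between 0.001 and 0.01 m and contact force between the fingers and anything else above 0.3 N), for 0.1 s.
6. the fingertips, still pressing lightly, pass over point p5 of the rib (horizontal distance between the grasp point and p5 below 0.012 m and value of joint rib between 0.001 and 0.01 m and contact force between the fingers and anything else above 0.3 N), for 0.1 s.
7. the fingertips rest lightly on the square pad (horizontal distance between the grasp point and p6 below 0.012 m and value of joint rib between 0.001 and 0.01 m and contact force between the fingers and anything else above 0.3 N), for 0.2 s.
At the end, for the whole second after the job is handed in: The fingertips rest on the rib at the square pad, the point midway between them within 12 mm (seen from above) of p6; the rib is pushed down 1 to 10 mm and still; every loose thing is within 15 mm of where it started (all of step 7 and velocity of joint rib between -0.01 and 0.01 m/s and distance of each of snap_ring, wood_plug, pliers, ring_box, tweezers, loupe, pen from where it was at the start of the episode below 0.015 m); the arm keeps its last pose, push and grip.
It fails at once if the rib is pushed down onto its stop (more than 10.5 mm) (value of joint rib above 0.0105 m).
It fails at once if between the two ends, the fingertips are within about 15 mm above the crest's height without pressing on the rib (lifted off or left the curve) (y of the grasp point in the frame of stand between -0.05 and 0.05 m and x of the grasp point in the frame of stand between -0.05 and 0.05 m and z of the grasp point in the frame of stand below 0.089 m and value of joint rib below 0.0003 m).
It fails at once if a loose thing is knocked, pushed or lifted more than 15 mm (distance of any of snap_ring, wood_plug, pliers, ring_box, tweezers, loupe, pen from where it was at the start of the episode above 0.015 m).
It also fails if it takes over 40 s, if anything falls off the work surface, if the arm or the gripper's body presses on something with over 40 N, if the wrist force passes 120 N, or if a joint passes its speed limit or range.

## Robot

A 7-joint arm with a two-finger parallel gripper is mounted at the origin on a cart in front of the work surface, level with it; the furniture and walls round the work are solid. World frame = base frame: x ahead of the robot, y to its left, z up, the work surface at z = 0. Lengths are in m, angles in rad, forces in N, time in s.
With the tool pointing down it reaches from about 0.4 to 0.85 m from the base axis. Payload 10.4 kg.
Tool frame: the origin (TCP) lies at the very end of the fingers, on their centre line; the grasp point (between the pads) lies 19 mm behind it; y points along the fingers, z is the direction in which the jaws open and shut, and the axes are right-handed (so a half turn about y gives the same grasp; the last joint's range is limited). The gripper opens to 85 mm and grips with 20 to 120 N. Pads are 22 mm wide; open, the fingers measure 114 mm over their backs; the gripper's body (76 mm by 85 mm) begins 54 mm behind the grasp point. The pads swing forward as they close: fully open they stand 13 mm farther back than shut.
Start: joints at [1.194, 0.332, -0.065, 1.46, 0.022, 1.35, -0.088], TCP at [0.217, -0.586, 0.231] pointing down, gripper open.
Joint ranges: [-2.6, 2.6], [-0.5, 2.12], [-1.47, 1.34], [0.16, 2.42], [-1.27, 4.41], [0.06, 2.06], [-2.6, 2.6]. Speed limits (rad/s): [2.22, 2.22, 2.79, 2.79, 3.14, 3.14, 3.14].

## Interface

Orientations are given as a unit quaternion [x, y, z, w].
In Python, from workcell import manip gives the robot as it stands.
- The arm moves only by the tool arm_command, never from a script. Its argument "commands" is a list that holds one entry, the list of rows, each a list of 6 numbers: the shift along the world's x, y, z in cm, then the turn, a rotation vector about the world's x, y, z in degrees. A call has 1 to 20 rows; each row is the pose to reach, as a shift and turn from the pose commanded when the call began; what a row does not reach only later rows make up. A row lasts 1/10 s, in which the tool goes at most 50 mm and 8.59 degrees, less where a joint would pass 70% of its speed; a pose out of reach is approached as far as the arm can. A call with a gripper value outside its range is refused whole. "claw" is the finger opening in cm, from 0 to 8.54, set as the call begins (left out, the last holds). The fingers move at their own pace and stop on an object; "newtons" is the grip in N (left out, the last holds). Time passes only in rows, so rows that repeat a pose let the fingers close. It gives the time, the measured TCP pose, the force and the opening at its end, in the units of the state.
- manip.get_obs(): the state, without advancing time (a new reading comes with each control period).
- manip.camera(name): name is "scene" or "top"; returns a dict with "pixels" (384x512x3 uint8, blue, green, red), "depth" (384x512 float32, m along the optical axis (not along the pixel's ray), 0 where there is no reading), "K" (3x3 intrinsics, pixels), "rvec" (rotation vector, rad) and "tvec" (3), from world to camera coordinates, as OpenCV has them. Camera axes: x right, y down, z forward; pixel columns grow to the right and rows downward; lengths in m; the calibration is good to about 2 mm. A picture is of the moment at which its call begins.
- manip.hand_in(): hands the job in, once; it reports no verdict.
Trained networks look in the newest picture that a camera, given by its name, has taken for a name from the list of things; names that differ only in an ending like _2 or _b are one class to them, and where a whole thing is asked for, a point or a joint stands for the part that bears it (a point fixed in the world has none). Each returns a list of dicts, best first, with "p" (0 to 1); they miss things now and then, are a little off and sometimes report something else, mostly with a low value. They report only what shows in the picture. A call takes as long as a camera call.
- manip.masks_of(camera, thing): "mask" (384x512 bool, what is visible of it) and "bbox" ([left, top, right, bottom] in pixels, round what is visible of it).
The state is a dict: "clock": time; "joint_pos": joint angles; "joint_velocities": joint speeds; "tau": joint torques, N m; "position": TCP position; "ee_rot": TCP orientation; "ft_force": force on the tool from outside, world axes, zero at the start; "torque": the same for the moment, N m; "grip_width": opening from 0.0 (shut) to 1.0 (fully open).
Only numpy, scipy, OpenCV 4.12 (cv2) and the standard library are available. Lean on these libraries where they do the work, as an engineer would, in place of code of your own. Each camera call takes 0.05 s, during which the arm holds its last target.

## Working session

There is one attempt and no reset: what is moved stays moved. The work goes in short steps, Python scripts to look and compute and a tool call to move; the robot and the scene stay as the last step left them, time stands still between calls to the robot, and variables do not carry over. Pictures are saved under pics/ and viewed, and the job is handed in when it is done.

Besides the shell and the picture viewer there is one more tool, called after "Call:" as name([rows], argument=value, ...), one row to a line, values as JSON. arm_command: Moves the arm, as the interface text tells. Its arguments: {"type":"object","properties":{"commands":{"type":"array"},"claw":{"type":"number"},"newtons":{"type":"number"}},"required":["commands"]}

```bash
mkdir -p pics; ls; cat > h.py <<'E'
import numpy as np, cv2
from workcell import manip
def cam(n):
    c=manip.camera(n); R=cv2.Rodrigues(np.array(c['rvec'],float))[0]; c['R']=R; c['t']=np.array(c['tvec'],float).ravel(); c['K']=np.array(c['K'],float); return c
def cloud(c):
    d=c['depth']; v,u=np.mgrid[:384,:512]
    p=np.stack([(u-c['K'][0,2])/c['K'][0,0]*d,(v-c['K'][1,2])/c['K'][1,1]*d,d],-1)
    return (p-c['t'])@c['R']
def proj(c,P):
    q=np.atleast_2d(P)@c['R'].T+c['t']; q=q@c['K'].T; return q[:,:2]/q[:,2:]
E
python3 - <<'E'
from h import *
o=manip.get_obs(); print({k:np.round(v,4) for k,v in o.items()})
for n in('scene','top'):
    c=cam(n); cv2.imwrite(f'pics/{n}0.png',c['pixels']); np.savez(n+'0.npz',**{k:c[k] for k in('pixels','depth','K','R','t')})
    print(n,-c['R'].T@c['t'])
    P=cloud(c)
    for t in('stand','rib','snap_ring','wood_plug'):
        for m in manip.masks_of(n,t)[:2]:
            q=P[m['mask']&(c['depth']>0)]; print(t,round(m['p'],2),m['bbox'],m['mask'].sum(),np.round(np.median(q,0),4) if len(q) else None)
E
```

```text
pics
{'clock': np.float64(0.0), 'joint_pos': array([ 1.1944,  0.3329, -0.0647,  1.461 ,  0.0216,  1.3499, -0.0885]), 'joint_velocities': array([-0.0005, -0.001 ,  0.0011, -0.0013, -0.0008,  0.0004,  0.0015]), 'tau': array([-3.00000e-04, -6.25450e+01,  4.88000e-02, -3.91614e+01,
        1.61000e-02,  9.70000e-03,  0.00000e+00]), 'position': array([ 0.2164, -0.5859,  0.2305]), 'ee_rot': array([-0.1246,  0.6966, -0.6956,  0.1243]), 'ft_force': array([ 0.1554,  0.2022, -0.4544]), 'torque': array([ 0.0491,  0.0172, -0.0234]), 'grip_width': np.float64(1.0029)}
scene [0.04593715 0.52770648 0.53998861]
stand 0.73 [113.0, 234.7, 229.4, 294.8] 4387 [0.4786 0.1675 0.0139]
rib 0.7 [237.5, 201.1, 257.5, 224.1] 468 [ 0.459  -0.0253  0.0294]
rib 0.66 [124.0, 232.2, 217.7, 265.7] 1076 [0.4805 0.1589 0.0515]
snap_ring 0.46 [140.3, 262.6, 155.6, 273.6] 187 [0.51   0.1952 0.0197]
top [ 0.32763451 -0.0461254   1.06665583]
stand 0.96 [124.0, 164.8, 185.0, 247.2] 3179 [0.487  0.1551 0.0134]
rib 0.86 [135.5, 167.3, 166.7, 232.1] 603 [0.481  0.157  0.0521]
snap_ring 0.67 [133.5, 186.4, 142.6, 196.5] 96 [0.5096 0.1942 0.0186]
```

```bash
python3 - <<'E'
from h import *
for n,(a,b,c_,d) in (('top',(105,255,110,210)),('scene',(190,310,90,260))):
    c=np.load(n+'0.npz'); im=c['pixels'][a:b,c_:d]; cv2.imwrite(f'pics/{n}crop.png',cv2.resize(im,None,fx=4.5,fy=4.5,interpolation=cv2.INTER_CUBIC)[:600,:800])
E
```

```text
(no output)
```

View pics/top0.png

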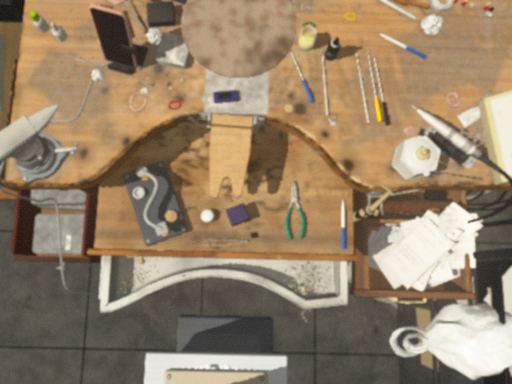

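View pics/scene0.png

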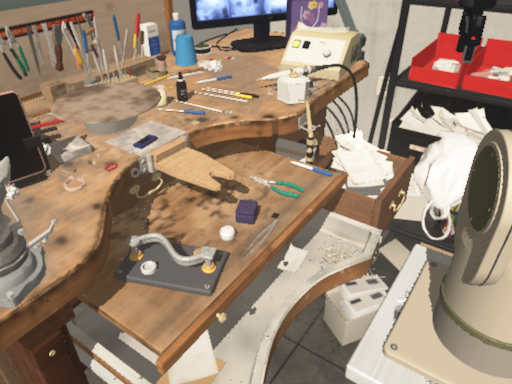

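View crops.

View pics/topcrop.png

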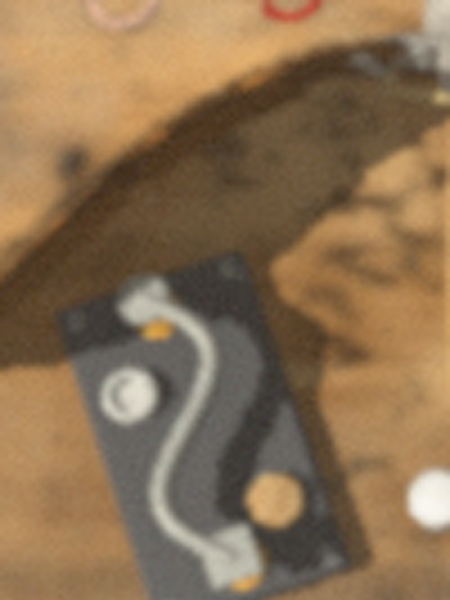

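View pics/scenecrop.png

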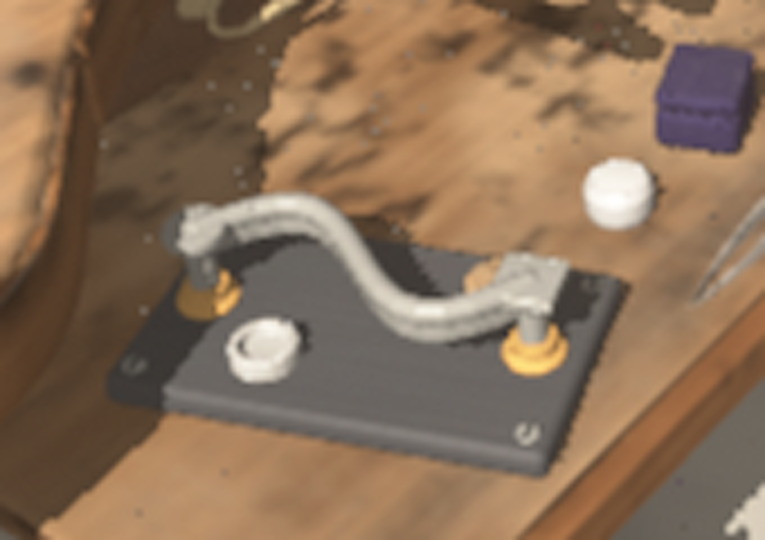

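```bash
cat > fit.py <<'E'
from h import *
from scipy.optimize import least_squares
for n in('top','scene'):
    z=np.load(n+'0.npz'); c={k:z[k] for k in z.files}; P=cloud(c)
    ok=(c['depth']>0)&(P[...,0]>.36)&(P[...,0]<.62)&(P[...,1]>.03)&(P[...,1]<.3)
    # base plate
    b=P[ok&(P[...,2]>.009)&(P[...,2]<.019)][:,:2].astype(np.float32)
    print(n,'plate',len(b),cv2.minAreaRect(b))
    q=P[ok&(P[...,2]>.044)&(P[...,2]<.065)]; print('crest',len(q),np.median(q[:,2]),q[:,:2].min(0),q[:,:2].max(0))
    s=np.linspace(-70,70,141)/1000; C=np.c_[.024*np.sin(np.pi*s/.07),s]
    def f(p):
        R=np.array([[np.cos(p[2]),-np.sin(p[2])],[np.sin(p[2]),np.cos(p[2])]])
        W=C@R.T+p[:2]; D=np.linalg.norm(q[:,None,:2]-W[None],axis=2)
        return np.r_[D.min(1), .5*np.sqrt(len(q)/141)*D.min(0)]
    for th in (0.2,0.2+np.pi,-.3,-.3+np.pi,.4,.4+np.pi):
        r=least_squares(f,[.487,.155,th],loss='soft_l1',f_scale=.003); print(np.round(r.x,4),r.cost)
E
python3 fit.py
```

```text
top plate 2642 ((0.5003315210342407, 0.13008202612400055), (0.18188123404979706, 0.16340571641921997), 21.6909122467041)
crest 512 0.05252163935890411 [0.40930412 0.11672937] [0.56672948 0.19520457]
[ 0.4888  0.1569 -1.1574] 0.00450398067565468
[ 0.4888  0.1569 -1.1572] 0.004503980575438537
[ 0.4888  0.1569 -1.1573] 0.004503981912095508
[0.4888 0.1569 1.9842] 0.004503980538944658
[ 0.4888  0.1569 -1.1573] 0.004503981892426066
[ 0.4888  0.1569 -1.1574] 0.004503981165096825
scene plate 3305 ((0.5013492703437805, 0.13181015849113464), (0.18204280734062195, 0.16614583134651184), 22.152835845947266)
crest 762 0.05270824388267055 [0.40984406 0.11767826] [0.56793274 0.19693798]
[ 0.4883  0.1606 -1.1626] 0.00632933265227408
[0.4882 0.1606 1.9791] 0.006329347975272415
[ 0.4883  0.1606 -1.1625] 0.006329333064753208
[0.4882 0.1606 1.9791] 0.006329342101574167
[ 0.4882  0.1606 -1.1624] 0.006329342127939402
[ 0.4883  0.1606 -1.1625] 0.006329333011482253
```

```bash
python3 - <<'E'
from h import *
cx,cy,th=.4885,.1585,1.982
R=np.array([[np.cos(th),-np.sin(th)],[np.sin(th),np.cos(th)]])
s=np.linspace(-.07,.07,57); W=np.c_[np.c_[.024*np.sin(np.pi*s/.07),s]@R.T+[cx,cy],np.full(57,.055)]
box=np.array([[-52,-91],[52,-91],[52,91],[-52,91]])/1000@R.T+[cx,cy]; box=np.c_[box,[.014]*4]
for n,(a,b,c_,d) in (('top',(155,255,110,210)),('scene',(190,310,90,260))):
    z=np.load(n+'0.npz'); c={k:z[k] for k in z.files}; P=cloud(c); k=4.5
    im=cv2.resize(z['pixels'][a:b,c_:d],None,fx=k,fy=k,interpolation=cv2.INTER_CUBIC)
    f=lambda X:((proj(c,X)-[c_,a]+.5)*k).astype(np.int32)
    cv2.polylines(im,[f(W)],False,(0,0,255),1); cv2.polylines(im,[f(box)],True,(0,255,0),1); cv2.circle(im,tuple(int(v) for v in f(W[:1])[0]),5,(255,0,0),1)
    cv2.imwrite(f'pics/{n}ov.png',im)
    m=P[(c['depth']>0)&(P[...,2]>.05)&(P[...,2]<.07)&(np.hypot(P[...,0]-cx,P[...,1]-cy)<.05)]
    print(n,np.percentile(m[:,2],[50,80,90,95]))
    d=np.linalg.norm(m[:,None,:2]-W[None,:,:2],axis=2);print(d.min(1).mean())
print('p',np.round(W[[0,9,19,28,37,47,56]],4))
ss=np.linspace(-.07,.07,7);print(np.round(np.c_[.024*np.sin(np.pi*ss/.07),ss]@R.T+[cx,cy],4))
# board height near
z=np.load('top0.npz');P=cloud({k:z[k] for k in z.files});m=P[(abs(P[...,0]-.45)<.08)&(abs(P[...,1]+.15)<.05)];print('board',np.median(m[:,2]))
m=P[(z['depth']>0)&(P[...,0]>.3)&(P[...,0]<.75)&(abs(P[...,1])<.4)]; print(np.percentile(m[:,2],[90,99,100]))
E
```

```text
top [0.05333316 0.05490937 0.05555691 0.05597547]
0.0027826119368608167
scene [0.05363972 0.05461365 0.05515452 0.05564742]
0.0028802694361920577
p [[0.5527 0.1865 0.055 ]
 [0.5402 0.1589 0.055 ]
 [0.5172 0.1489 0.055 ]
 [0.4885 0.1585 0.055 ]
 [0.4598 0.1681 0.055 ]
 [0.4368 0.1581 0.055 ]
 [0.4243 0.1305 0.055 ]]
[[0.5527 0.1865]
 [0.5396 0.1581]
 [0.5182 0.1488]
 [0.4885 0.1585]
 [0.4588 0.1682]
 [0.4374 0.1589]
 [0.4243 0.1305]]
board -0.0007765326677317024
[0.1217876  0.25373379 0.25887922]
```

View pics/topov.png

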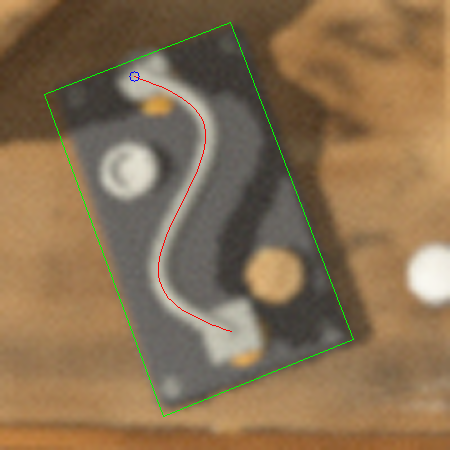

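View pics/sceneov.png

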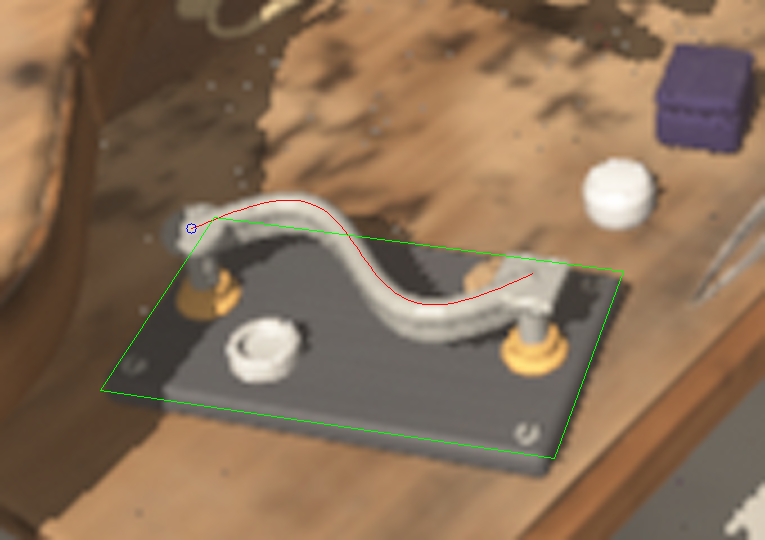

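```bash
python3 - <<'E'
from h import *
H={}
for n in('top','scene'):
    z=np.load(n+'0.npz');P=cloud({k:z[k] for k in z.files})[z['depth']>0]
    for p in P:
        i,j=int(np.floor(p[0]/.04)),int(np.floor(p[1]/.04)); H[i,j]=max(H.get((i,j),-9),p[2])
print('x\\y   ',*['%4d'%(j*40) for j in range(9,-18,-1)])
for i in range(20,2,-1): print('%4d  '%(i*40),*['%4d'%(H.get((i,j),-.999)*1000) for j in range(9,-18,-1)])
E
```

```text
x\y     360  320  280  240  200  160  120   80   40    0  -40  -80 -120 -160 -200 -240 -280 -320 -360 -400 -440 -480 -520 -560 -600 -640 -680
 800    171  148  124  282  283  284  148  183  184  185  184  184  184  185  170  198  196  125  126  123  131  131  124  123  123  123  123
 760    124  128  132  211  251  267  141  140  184  184  183  185  183  183  128  126  123  125  128  124  124  124  124  124  123  124  123
 720    122  125  143  144  134  127  126  126  184  185  184  183  183  123  130  128  124  127  128  124  123  124  129  125  183  216  231
 680    124  124  127  125  127  128  124  125  125  131  131  124  123  125  130  129  123  125  129  152  154  123  128  156  192  222  237
 640    127  127  127  124  125  128  122  126  122  126  125  126  122  124  124  126  125  126  130  129  164  169  124  153  189  219  236
 600    258  256  255  123  124  123  122    4    3  108  108  108    5    5  122  123  123  125  125  177  178  173  177  173  184  215  233
 560    258  258  168  123  123  119   19    3    6  108  107  108    3    4  121  124  123  123  124  187
[... 897 characters left out ...]
99 -151 -128 -176 -129 -127 -127 -127 -126 -131 -129 -128 -127 -128 -127 -177 -178 -129  -65  -64  -63  -57  -63  -64  -63  351  353
 240   -776 -151 -128 -126 -127 -128 -770 -769 -766 -766 -771 -771 -771 -129 -127 -127 -127 -127  -95  -69  -71  -66  -68  371  370  350  353
 200   -772 -771 -127 -128 -182 -769 -768 -769 -771 -769 -767 -768 -769 -768 -770 -179 -769 -773 -779 -771 -774 -771  346  375  352  346  340
 160   -766 -766 -767 -771 -771 -676 -678 -675 -676 -672 -674 -674 -675 -675 -681 -768 -764 -183 -771 -769 -770 -129  346  375  374  351  353
 120   -768 -765 -773 -768 -769    0    5    4    3    4    3    4    3    5 -672 -773 -769 -765 -769 -770 -771 -139 -125  -42  -19  350  353
```

```bash
python3 - <<'E'
from h import *
for n in('top','scene'):
    z=np.load(n+'0.npz');P=cloud({k:z[k] for k in z.files});P=P[z['depth']>0]
    H={}
    for p in P:
        k=int(np.floor(p[0]/.01)),int(np.floor(p[1]/.01)); H[k]=max(H.get(k,-9),p[2])
    print(n);print('x\\y   ',*['%3d'%(j*10) for j in range(28,6,-1)])
    for i in range(64,46,-1): print('%4d  '%(i*10),*['%3d'%(H[i,j]*1000) if (i,j) in H else '  .' for j in range(28,6,-1)])
E
```

```text
top
x\y    280 270 260 250 240 230 220 210 200 190 180 170 160 150 140 130 120 110 100  90  80  70
 640   122 121 120 122 122 122 122 121 121 122 123 122 122 122 121 121 122 118   4   2   2   1
 630   120 122 120 122 121 121 122 123 122 122 122 123 121 122 118 117   0   1   1   2   3   0
 620   122 122 120 122 122 121 123 121 122 122 121 122 120 119 119   3   4   4   0   2   3   2
 610   122 122 123 122 122 124 124 124 122 122 122 121 122   2   2   1   2   2   2   2   2   3
 600   121 122 123 121 122 121 123 122 121 120 118 120   3   3   4   1   2   2   0   4   2   1
 590   122 121 123 123 121 121 121 121 121 119 116   3   4   2   0   3   2   1   2   2   2   2
 580   121 122 121 122 122 120 120 123 121 119   0   2  14  15  19   9   1   2   2   1   2   1
 570   122 122 121 122 120 121 123 120 117  -4  14  14  14  14  17  11   2   3   2   1   3   1
 560   121 121 122 123 120 122 120 117  13  53  55  54  16  15  15  14   2   2   1   2   2   3
 550   121 121 122 121 121 120 118  17  14  55  56  54  53  19  15  17  15   4   3   3   2   3
 540   121 123 123 121 120 118  17  17  15  56  52 
[... 1819 characters left out ...]
 54  15  15   .   .   0   0   0   0
 530   121 120 120 119 119  13  15  14  15  14  15  15  54  55  53  15   .   .   1   1   1   3
 520   120 120 120 117   1  12  15  15  21  23  22  15  15  56  56  14  14  14   1   1   0   0
 510   120 119   1   2   1   1  14  15  23  23  23  15  15  55  55   .  15  14   .   1   1   1
 500     1   1   1   2   1   1  12  15  24  22  23  15  15  56  55  13  14  14  12   1   0   1
 490     1   1   1   1   1   1   1  14  21  23  22  15  54  56  51  15  15  15  14   0   2   1
 480     1   1   1   1   1   2   1  15  15  14  15  15  55  55   .  14  16  15  14   .   0   1
 470     1   2   1   1   1   1   1   8  15  16  15  52  55  15   .  14  15  22  14  12   .   1
```

```bash
python3 - <<'E'
from h import *
from scipy.spatial.transform import Rotation as R
o=manip.get_obs(); M=R.from_quat(o['ee_rot']).as_matrix(); print(np.round(M,3))
z=M[:,2]; print('jaw az',np.degrees(np.arctan2(z[1],z[0])))
E
```

```text
[[-0.938  0.     0.346]
 [-0.346 -0.    -0.938]
 [-0.    -1.     0.   ]]
jaw az -69.72888216846827
```

Call:
arm_command([
  [[0,0,4,0,0,0],[1,1,8,0,0,5],[2,3,8,0,0,10],[4,6,8,0,0,15],[6,9,8,0,0,20],[8,12,8,0,0,25],[10,16,8,0,0,30],[12,20,8,0,0,35],[14,24,8,0,0,40],[16,28,8,0,0,45],[18,32,8,0,0,50],[19,36,8,0,0,55],[20,40,8,0,0,60],[20,40,8,0,0,60]],
], claw=0, newtons=30)

```text
clock: 1.9
position: [0.4183, -0.1807, 0.3121]
ee_rot: [0.458, -0.538, 0.538, -0.459]
ft_force: [-0.4, -0.9, 1.5]
grip_width: 0.003
```

Call:
arm_command([
  [[1,4,0,0,0,5],[2,8,0,0,0,10],[4,12,0,0,0,15],[6,16,0,0,0,20],[8,20,0,0,0,26],[9.5,24,0,0,0,32],[11,28,0,0,0,38],[12,32,0,0,0,44],[13,35,0,0,0,50],[13.5,37,0,0,0,55],[13.5,37,-3,0,0,55],[13.5,37,-7,0,0,55],[13.5,37,-11,0,0,55],[13.5,37,-13,0,0,55],[13.5,37,-13,0,0,55],[13.5,37,-13,0,0,55],[13.5,37,-13,0,0,55]],
])

```text
clock: 3.6
position: [0.5525, 0.184, 0.1831]
ee_rot: [-0.653, 0.269, -0.27, 0.654]
ft_force: [1.3, 0.7, -0.7]
grip_width: 0.001
```

```bash
python3 - <<'E'
from h import *
from scipy.spatial.transform import Rotation as R
o=manip.get_obs(); print({k:np.round(v,4) for k,v in o.items()}); print(np.round(R.from_quat(o['ee_rot']).as_matrix(),3))
for n in('scene','top'):
    c=cam(n); cv2.imwrite(f'pics/{n}1.png',c['pixels'])
E
```

```text
{'clock': np.float64(3.6), 'joint_pos': array([ 0.288 ,  0.3914, -0.8574,  1.6098,  0.3064,  1.2789,  0.1694]), 'joint_velocities': array([ 0.0021, -0.0041, -0.0024,  0.0017,  0.0022, -0.002 ,  0.0008]), 'tau': array([ 1.11900e-01, -5.18409e+01, -1.05868e+01, -3.60909e+01,
        2.87000e-02,  1.51000e-02,  1.40000e-03]), 'position': array([0.5525, 0.184 , 0.1831]), 'ee_rot': array([-0.6533,  0.2685, -0.2698,  0.6544]), 'ft_force': array([ 1.3152,  0.6553, -0.6867]), 'torque': array([ 0.0716, -0.0429,  0.0018]), 'grip_width': np.float64(0.0015)}
[[ 0.71   0.002  0.704]
 [-0.704  0.001  0.71 ]
 [ 0.001 -1.     0.002]]
```

View pics/scene1.png

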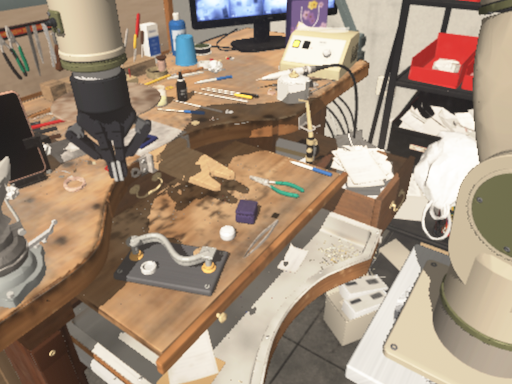

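Call:
arm_command([
  [[0,0,-1,1,-1,0],[0,0,-3,2,-2,0],[0,0,-5,3,-3,0],[0,0,-7,4,-4,0],[0,0,-9,4,-4,0],[0,0,-10,4,-4,0],[0,0,-10.5,4,-4,0],[0,0,-10.5,4,-4,0],[0,0,-10.5,4,-4,0],[0,0,-10.5,4,-4,0]],
])

```text
clock: 4.7
position: [0.5521, 0.184, 0.0773]
ee_rot: [-0.621, 0.255, -0.283, 0.686]
ft_force: [-0.4, 0.3, 0.1]
grip_width: -0.001
```

```bash
python3 - <<'E'
from h import *
for i in range(4):
    o=manip.get_obs(); print(np.round(o['position'],4),np.round(o['ft_force'],2))
    c=cam(('scene','top')[i%2])
    if i<2:
        n=('scene','top')[i]; a,b,c_,d=((100,300,60,260),(130,260,90,220))[i]; cv2.imwrite(f'pics/{n}2.png',cv2.resize(c['pixels'][a:b,c_:d],(600,600),interpolation=cv2.INTER_CUBIC))
E
```

```text
[0.5521 0.184  0.0773] [-0.39  0.31  0.14]
[0.552  0.1839 0.0771] [0.2  0.55 0.24]
[0.5519 0.1838 0.077 ] [ 0.65 -0.15 -0.02]
[0.5518 0.1838 0.0768] [-0.06  0.06  0.37]
```

View pics/scene2.png

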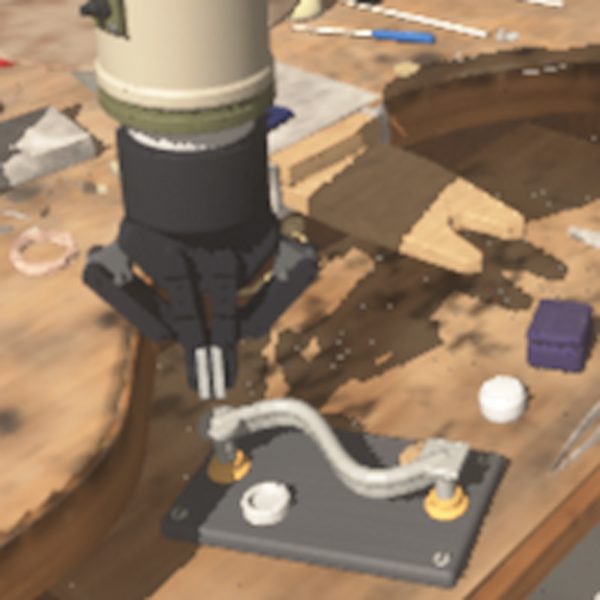

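View pics/top2.png

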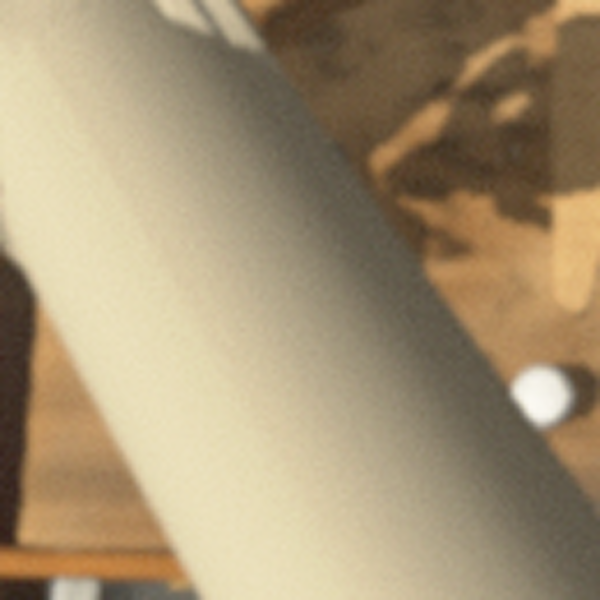

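Call:
arm_command([
  [[0,0,2,0,0,0],[0,0,4,0,0,0],[0,0,5,0.6,0.6,-8],[0,0,5,1.1,1.1,-16],[0,0,5,1.7,1.7,-24],[0,0,5,2.2,2.2,-32],[0,0,5,2.8,2.8,-40],[0,0,5,3.4,3.4,-48],[0,0,5,3.9,3.9,-56],[0,0,5,4.5,4.5,-64],[0,0,5,5,5,-72],[0,0,5,5.6,5.6,-80],[0,0,5,6.3,6.3,-89.6],[0,0,3,6.3,6.3,-89.6],[0,0,1,6.3,6.3,-89.6],[0,0,0,6.3,6.3,-89.6],[0,0,0,6.3,6.3,-89.6],[0,0,0,6.3,6.3,-89.6]],
])

```text
clock: 6.7
position: [0.5518, 0.1839, 0.077]
ee_rot: [-0.239, 0.665, -0.638, 0.304]
ft_force: [-0.0, -0.4, 0.3]
grip_width: 0.0
```

```bash
python3 - <<'E'
from h import *
from scipy.spatial.transform import Rotation as R
o=manip.get_obs(); print(np.round(R.from_quat(o['ee_rot']).as_matrix(),3),np.round(o['joint_pos'],2))
c=cam('scene'); o=manip.get_obs(); print(np.round(o['position'],4),np.round(o['ft_force'],2))
cv2.imwrite('pics/scene3.png',cv2.resize(c['pixels'][100:300,60:260],(600,600),interpolation=cv2.INTER_CUBIC))
print((proj(c,[o['position'],[.552,.184,.055]])-[60,100])*3)
P=cloud(c); m=P[(np.hypot(P[...,0]-.5527,P[...,1]-.185)<.2)&(c['depth']>0)]
m=m[(m[:,2]>.08)&(m[:,2]<.3)]
n=np.array([.7,.7]); d=(m[:,:2]-[.5527,.185])@n
for h in np.arange(.08,.24,.01):
    k=(m[:,2]>=h)&(m[:,2]<h+.01)&(np.abs(d)<.15); print(round(h,2),k.sum(), np.round(np.sort(d[k])[-3:],3) if h>.13 else '')
E
```

```text
[[-0.701  0.07   0.71 ]
 [-0.707  0.071 -0.704]
 [-0.099 -0.995  0.   ]] [ 0.12  0.38 -0.58  1.81  0.21  0.93 -1.32]
[0.5521 0.184  0.0773] [-0.77  0.2  -0.46]
[[213.6269858  389.62446827]
 [220.11511242 419.08641698]]
0.08 592 
0.09 877 
0.1 1215 
0.11 5095 
0.12 2178 
0.13 466 
0.14 511 [0.125 0.125 0.125]
0.15 171 [0.123 0.123 0.125]
0.16 354 [0.122 0.122 0.122]
0.17 523 [0.134 0.134 0.135]
0.18 239 [0.13  0.131 0.133]
0.19 396 [0.133 0.133 0.133]
0.2 282 [0.132 0.132 0.132]
0.21 320 [0.134 0.134 0.134]
0.22 290 [0.131 0.132 0.132]
0.23 337 [0.129 0.129 0.129]
```

View pics/scene3.png

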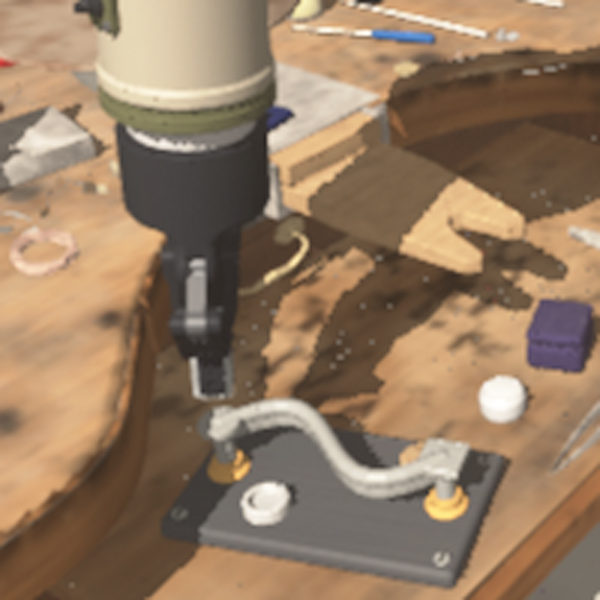

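Call:
arm_command([
  [[0,0,-0.5,0,0,0],[0,0,-1,0,0,0],[0,0,-1.4,0,0,0],[0,0,-1.7,0,0,0],[0,0,-1.8,0,0,0],[0,0,-1.9,0,0,0],[0,0,-2,0,0,0],[0,0,-2,0,0,0],[0,0,-2,0,0,0]],
])

```text
clock: 7.65
position: [0.5516, 0.1837, 0.0564]
ee_rot: [-0.239, 0.665, -0.638, 0.304]
ft_force: [1.0, 0.1, 0.3]
grip_width: 0.001
```

Call:
arm_command([
  [[0,0,-0.05,0,0,0],[0,0,-0.1,0,0,0],[0,0,-0.15,0,0,0],[0,0,-0.2,0,0,0],[0,0,-0.2,0,0,0],[0,0,-0.2,0,0,0]],
])

```text
clock: 8.25
position: [0.5517, 0.1837, 0.0545]
ee_rot: [-0.239, 0.665, -0.639, 0.304]
ft_force: [0.3, -0.6, 2.3]
grip_width: -0.001
```

Call:
arm_command([
  [[0,0,-0.05,0,0,0],[0,0,-0.1,0,0,0],[0,0,-0.15,0,0,0],[0,0,-0.2,0,0,0],[0,0,-0.25,0,0,0],[0,0,-0.25,0,0,0],[0,0,-0.25,0,0,0]],
])

```text
clock: 8.95
position: [0.5517, 0.1837, 0.052]
ee_rot: [-0.239, 0.665, -0.639, 0.304]
ft_force: [1.4, -0.2, 4.4]
grip_width: 0.002
```

```bash
python3 - <<'E'
from h import *
for i in range(4):
    o=manip.get_obs(); print(np.round(o['position'],4),np.round(o['ft_force'],2))
    c=cam('scene')
cv2.imwrite('pics/scene4.png',cv2.resize(c['pixels'][150:300,100:250],(600,600),interpolation=cv2.INTER_CUBIC))
E
```

```text
[0.5517 0.1837 0.052 ] [ 1.38 -0.25  4.42]
[0.5517 0.1837 0.0519] [ 1.02 -0.2   5.16]
[0.5517 0.1838 0.052 ] [0.14 0.38 4.66]
[0.5517 0.1837 0.0519] [1.5  0.4  4.01]
```

View pics/scene4.png

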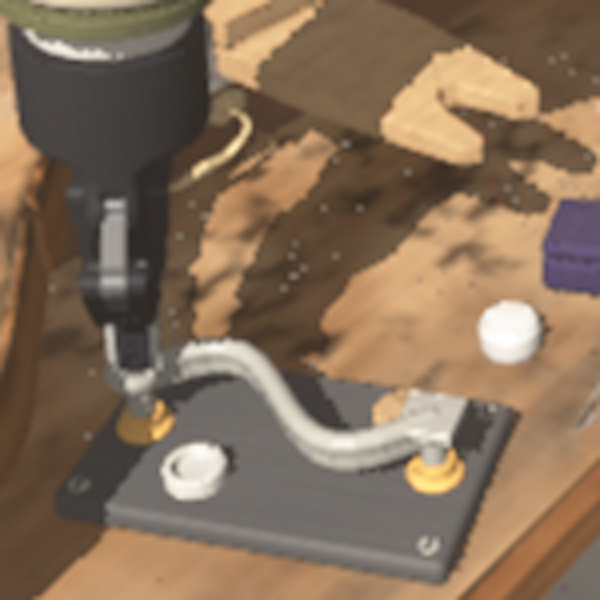

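```bash
python3 - <<'E'
from h import *
cx,cy,th=.4885,.1575,1.982
R=np.array([[np.cos(th),-np.sin(th)],[np.sin(th),np.cos(th)]])
s=np.linspace(-.07,.07,2001); W=np.c_[.024*np.sin(np.pi*s/.07),s]@R.T+[cx+.0006,cy+.0006]
L=np.r_[0,np.cumsum(np.linalg.norm(np.diff(W,axis=0),axis=1))]; print(L[-1])
t=np.linspace(0,L[-1],46); Q=np.c_[np.interp(t,L,W[:,0]),np.interp(t,L,W[:,1])]
for i in range(46): print(i,np.round((Q[i]-[.5517,.1837])*100,1).tolist(), np.round(Q[i],4).tolist())
E
```

```text
0.17445005770931876
0 [0.2, 0.2] [0.5533, 0.1861]
1 [0.0, -0.1] [0.552, 0.1824]
2 [-0.1, -0.5] [0.5507, 0.1788]
3 [-0.2, -0.9] [0.5493, 0.1751]
4 [-0.4, -1.2] [0.5479, 0.1716]
5 [-0.5, -1.6] [0.5463, 0.168]
6 [-0.7, -1.9] [0.5446, 0.1645]
7 [-0.9, -2.3] [0.5426, 0.1612]
8 [-1.1, -2.6] [0.5404, 0.158]
9 [-1.4, -2.9] [0.5379, 0.1551]
10 [-1.7, -3.1] [0.535, 0.1525]
11 [-2.0, -3.3] [0.5317, 0.1505]
12 [-2.4, -3.5] [0.528, 0.1491]
13 [-2.7, -3.5] [0.5242, 0.1484]
14 [-3.1, -3.5] [0.5204, 0.1483]
15 [-3.5, -3.5] [0.5165, 0.1486]
16 [-3.9, -3.4] [0.5127, 0.1494]
17 [-4.3, -3.3] [0.5089, 0.1503]
18 [-4.6, -3.2] [0.5053, 0.1515]
19 [-5.0, -3.1] [0.5016, 0.1529]
20 [-5.4, -2.9] [0.498, 0.1543]
21 [-5.7, -2.8] [0.4944, 0.1558]
22 [-6.1, -2.6] [0.4909, 0.1573]
23 [-6.4, -2.5] [0.4873, 0.1589]
24 [-6.8, -2.3] [0.4838, 0.1604]
25 [-7.2, -2.2] [0.4802, 0.1619]
26 [-7.5, -2.0] [0.4766, 0.1633]
27 [-7.9, -1.9] [0.4729, 0.1647]
28 [-8.2, -1.8] [0.4693, 0.1659]
29 [-8.6, -1.7] [0.4655, 0.1668]
30 [-9.0, -1.6] [0.4617, 0.1676]
31 [-9.4, -1.6] [0.4578, 0.1679]
32 [-9.8, -1.6] [0.454, 0.1678]
33 [-10.2, -1.7] [0.4502, 0.1671]
34 [-10.5, -1.8] [0.4465, 0.1657]
35 [-10.8, -2.0] [0.4432, 0.1637]
36 [-11.1, -2.3] [0.4403, 0.1611]
37 [-11.4, -2.5] [0.4378, 0.1582]
38 [-11.6, -2.9] [0.4356, 0.155]
39 [-11.8, -3.2] [0.4336, 0.1517]
40 [-12.0, -3.6] [0.4319, 0.1482]
41 [-12.1, -3.9] [0.4303, 0.1446]
42 [-12.3, -4.3] [0.4289, 0.1411]
43 [-12.4, -4.6] [0.4275, 0.1374]
44 [-12.5, -5.0] [0.4262, 0.1338]
45 [-12.7, -5.4] [0.4249, 0.1301]
```

Call:
arm_command([
  [[0,-0.1,0,0,0,0],[-0.1,-0.5,0,0,0,0],[-0.2,-0.9,0,0,0,0],[-0.4,-1.2,0,0,0,0],[-0.5,-1.6,0,0,0,0],[-0.7,-1.9,0,0,0,0],[-0.9,-2.3,0,0,0,0],[-1.1,-2.6,0,0,0,0],[-1.1,-2.6,0,0,0,0]],
])

```text
clock: 10.05
position: [0.5403, 0.1569, 0.0518]
ee_rot: [-0.239, 0.665, -0.639, 0.304]
ft_force: [0.5, 0.4, 4.4]
grip_width: -0.0
```

Call:
arm_command([
  [[-0.3,-0.3,0,0,0,0],[-0.6,-0.5,0,0,0,0],[-0.9,-0.7,0,0,0,0],[-1.3,-0.9,0,0,0,0],[-1.6,-0.9,0,0,0,0],[-2.0,-0.9,0,0,0,0],[-2.4,-0.9,0,0,0,0],[-2.8,-0.8,0,0,0,0],[-3.2,-0.7,0,0,0,0],[-3.5,-0.6,0,0,0,0],[-3.5,-0.6,0,0,0,0]],
])

```text
clock: 11.15
position: [0.5048, 0.1518, 0.0517]
ee_rot: [-0.24, 0.665, -0.638, 0.304]
ft_force: [-0.5, -1.0, 3.0]
grip_width: -0.003
```

```bash
python3 - <<'E'
from h import *
for i in range(2):
    o=manip.get_obs(); print(np.round(o['position'],4),np.round(o['ft_force'],2))
    c=cam('scene')
cv2.imwrite('pics/scene5.png',cv2.resize(c['pixels'][150:300,100:250],(600,600),interpolation=cv2.INTER_CUBIC))
E
```

```text
[0.5048 0.1518 0.0517] [-0.49 -0.98  2.97]
[0.5048 0.1518 0.0516] [-0.77 -1.18  4.53]
```

View pics/scene5.png

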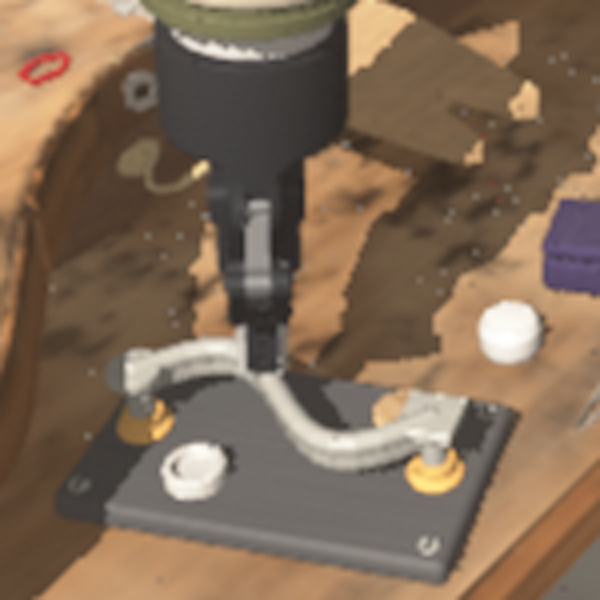

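Call:
arm_command([
  [[-0.4,0.1,0,0,0,0],[-0.8,0.3,-0.03,0,0,0],[-1.1,0.4,-0.03,0,0,0],[-1.5,0.6,-0.03,0,0,0],[-1.8,0.7,-0.03,0,0,0],[-2.2,0.9,-0.03,0,0,0],[-2.6,1.0,-0.03,0,0,0],[-2.9,1.2,-0.03,0,0,0],[-3.3,1.3,-0.03,0,0,0],[-3.6,1.4,-0.03,0,0,0],[-4.0,1.5,-0.03,0,0,0],[-4.4,1.6,-0.03,0,0,0],[-4.4,1.6,-0.03,0,0,0]],
])

```text
clock: 12.55
position: [0.4609, 0.1679, 0.0515]
ee_rot: [-0.24, 0.665, -0.638, 0.304]
ft_force: [1.9, -0.1, 4.8]
grip_width: 0.005
```

```bash
python3 - <<'E'
from h import *
for i in range(2):
    o=manip.get_obs(); print(np.round(o['position'],4),np.round(o['ft_force'],2))
    c=cam('scene')
cv2.imwrite('pics/scene6.png',cv2.resize(c['pixels'][150:300,100:250],(600,600),interpolation=cv2.INTER_CUBIC))
E
```

```text
[0.4609 0.1679 0.0515] [ 1.86 -0.14  4.79]
[0.4609 0.1679 0.0514] [-0.49 -0.08  5.09]
```

View pics/scene6.png

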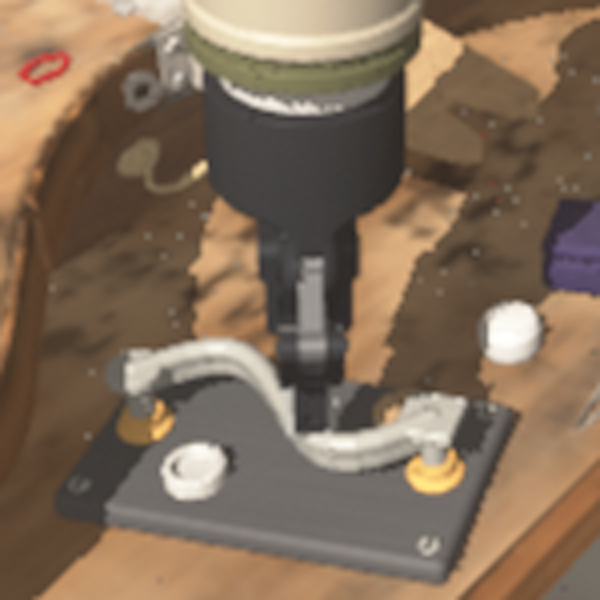

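```bash
python3 - <<'E'
from h import *
c=cam('scene'); o=manip.get_obs(); print(np.round(o['position'],4),np.round(o['ft_force'],2))
k=6;a,b,l,r=195,285,130,230
im=cv2.resize(c['pixels'][a:b,l:r],None,fx=k,fy=k,interpolation=cv2.INTER_CUBIC)
f=lambda X:((proj(c,X)-[l,a]+.5)*k).astype(np.int32)
cx,cy,th=.4885,.1575,1.982
R=np.array([[np.cos(th),-np.sin(th)],[np.sin(th),np.cos(th)]])
s=np.linspace(-.07,.07,57); W=np.c_[np.c_[.024*np.sin(np.pi*s/.07),s]@R.T+[cx,cy],np.full(57,.051)]
cv2.polylines(im,[f(W)],False,(0,0,255),1)
cv2.circle(im,tuple(int(v) for v in f(o['position'])[0]),4,(0,255,0),1)
cv2.imwrite('pics/scene7.png',im)
P=cloud(c)
m=(c['depth']>0)&(P[...,2]>.046)&(P[...,2]<.056)&(P[...,0]>.4)&(P[...,0]<.58)&(P[...,1]>.1)&(P[...,1]<.21)
q=P[m]; 
for x0 in np.arange(.41,.57,.01):
    t=q[(abs(q[:,0]-x0)<.005)]; 
    if len(t): print(round(x0,2),len(t),np.round(np.percentile(t[:,1],[5,50,95]),4))
E
```

```text
[0.461  0.1678 0.0513] [-0.38 -0.37  4.46]
0.41 21 [0.1276 0.1372 0.1421]
0.42 69 [0.1196 0.1338 0.1452]
0.43 92 [0.1231 0.1429 0.1572]
0.44 59 [0.1257 0.1608 0.1678]
0.45 35 [0.1649 0.1699 0.1736]
0.46 13 [0.1718 0.1734 0.1795]
0.48 5 [0.1645 0.1662 0.1686]
0.49 17 [0.1575 0.1617 0.1661]
0.5 23 [0.15   0.1559 0.1601]
0.51 20 [0.1472 0.1519 0.1556]
0.52 21 [0.1453 0.15   0.1532]
0.53 25 [0.1471 0.1517 0.1549]
0.54 52 [0.1522 0.1619 0.1872]
0.55 78 [0.1667 0.1808 0.1956]
0.56 41 [0.1753 0.1869 0.1962]
```

View pics/scene7.png

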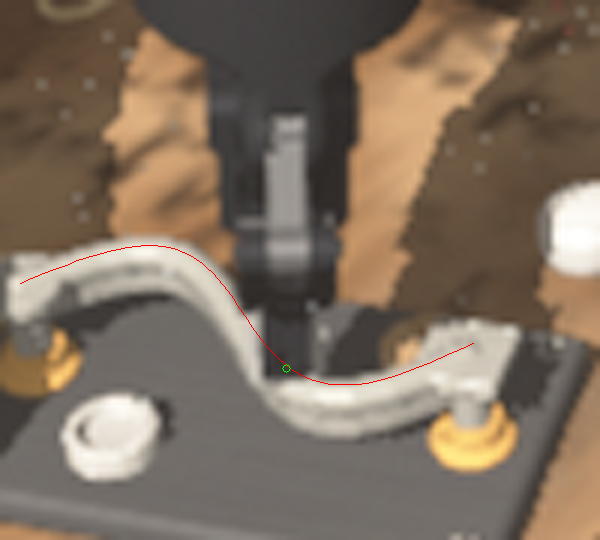

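Call:
arm_command([
  [[0,0.2,0,0,0,0],[-0.2,0.3,0,0,0,0],[-0.4,0.3,0,0,0,0],[-0.8,0.3,0,0,0,0],[-1.2,0.2,0,0,0,0],[-1.5,0.1,0,0,0,0],[-1.8,-0.1,0,0,0,0],[-2.1,-0.4,0,0,0,0],[-2.1,-0.4,0,0,0,0]],
])

```text
clock: 13.6
position: [0.4398, 0.1633, 0.0514]
ee_rot: [-0.239, 0.665, -0.639, 0.304]
ft_force: [-0.5, 1.2, 4.3]
grip_width: 0.002
```

```bash
python3 - <<'E'
from h import *
c=cam('scene'); o=manip.get_obs(); print(np.round(o['position'],4),np.round(o['ft_force'],2))
k=6;a,b,l,r=195,285,130,230
im=cv2.resize(c['pixels'][a:b,l:r],None,fx=k,fy=k,interpolation=cv2.INTER_CUBIC)
f=lambda X:((proj(c,X)-[l,a]+.5)*k).astype(np.int32)
cv2.circle(im,tuple(int(v) for v in f(o['position'])[0]),4,(0,255,0),1)
cv2.imwrite('pics/scene8.png',im)
P=cloud(c)
m=(c['depth']>0)&(P[...,2]>.044)&(P[...,2]<.056)&(P[...,0]>.39)&(P[...,0]<.46)&(P[...,1]>.1)&(P[...,1]<.16)
q=P[m];m=q[q[:,1]<.15];print(cv2.minAreaRect(m[:,:2].astype(np.float32)))
z=np.load('top0.npz');P=cloud({k:z[k] for k in z.files})
m=(z['depth']>0)&(P[...,2]>.045)&(P[...,2]<.06)&(P[...,0]>.39)&(P[...,0]<.445)&(P[...,1]>.1)&(P[...,1]<.148);print(cv2.minAreaRect(P[m][:,:2].astype(np.float32)))
z=np.load('scene0.npz');P=cloud({k:z[k] for k in z.files})
m=(z['depth']>0)&(P[...,2]>.048)&(P[...,2]<.06)&(P[...,0]>.39)&(P[...,0]<.445)&(P[...,1]>.1)&(P[...,1]<.148);print(cv2.minAreaRect(P[m][:,:2].astype(np.float32)))
E
```

```text
[0.4399 0.1633 0.0513] [-1.82  0.36  4.09]
((0.42510879039764404, 0.1340889185667038), (0.027953317388892174, 0.027065418660640717), 16.137218475341797)
((0.42612823843955994, 0.13221889734268188), (0.029655028134584427, 0.025588588789105415), 19.727705001831055)
((0.4250603914260864, 0.13314111530780792), (0.026957981288433075, 0.027359360828995705), 21.410640716552734)
```

View pics/scene8.png

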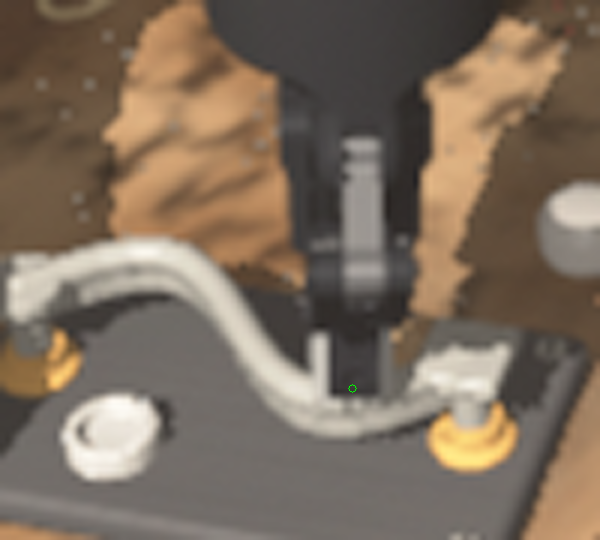

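Call:
arm_command([
  [[-0.2,-0.3,0,0,0,0],[-0.4,-0.6,0,0,0,0],[-0.6,-0.9,0,0,0,0],[-0.8,-1.3,0,0,0,0],[-0.9,-1.7,0,0,0,0],[-1.1,-2.0,0,0,0,0],[-1.2,-2.4,0,0,0,0],[-1.3,-2.7,0,0,0,0],[-1.4,-3.0,0,0,0,0],[-1.4,-3.0,0,0,0,0],[-1.4,-3.0,0,0,0,0],[-1.4,-3.0,0,0,0,0],[-1.4,-3.0,0,0,0,0],[-1.4,-3.0,0,0,0,0]],
])

```text
clock: 15.05
position: [0.4263, 0.1332, 0.0513]
ee_rot: [-0.239, 0.665, -0.639, 0.304]
ft_force: [-1.0, -2.5, 4.1]
grip_width: 0.005
```

```bash
python3 - <<'E'
from h import *
for i in range(3):
    c=cam('scene'); o=manip.get_obs(); print(np.round(o['position'],4),np.round(o['ft_force'],2))
k=6;a,b,l,r=195,285,130,230
im=cv2.resize(c['pixels'][a:b,l:r],None,fx=k,fy=k,interpolation=cv2.INTER_CUBIC)
f=lambda X:((proj(c,X)-[l,a]+.5)*k).astype(np.int32)
cv2.circle(im,tuple(int(v) for v in f(o['position'])[0]),4,(0,255,0),1)
cv2.imwrite('pics/scene9.png',im)
E
```

```text
[0.4263 0.1333 0.0513] [-1.04 -3.17  3.56]
[0.4263 0.1333 0.0513] [-0.8  -3.49  4.39]
[0.4263 0.1333 0.0514] [-1.88 -2.54  3.96]
```

View pics/scene9.png

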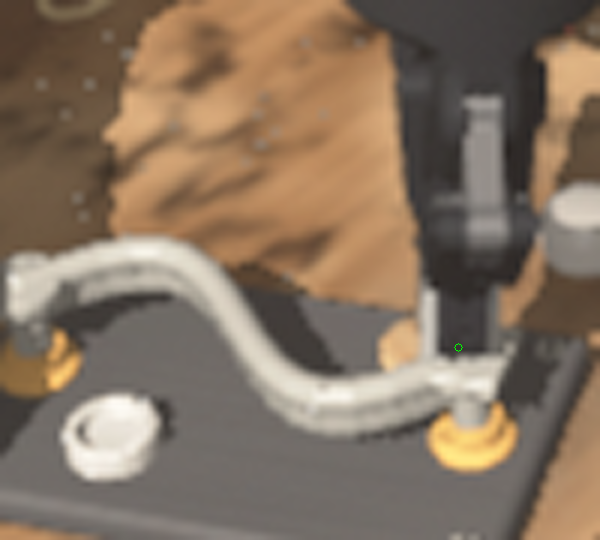

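```bash
python3 - <<'E'
from h import *
o=manip.get_obs(); print(o['clock'],np.abs(o['joint_velocities']).max(),np.round(o['ft_force'],2)); print(manip.hand_in())
E
```

```text
15.2 0.0027815730008935724 [-1.88 -2.54  3.96]
the job is handed in; nothing more can be done
None
```

I ran the shut fingertips along the whole S-curve, from the round pad to the square pad, and handed the job in at 15.2 s with them resting still on the square pad. No verdict came back.

- **Pressure:** at every check after the press-in, the upward force was about 3.0 to 5.2 N, most often 4 to 5 N. That means the rib was sunk roughly 2 to 5 mm. The tip height stayed between 51.3 and 52.0 mm, so I saw no sign of lift-off or of reaching the stop.
- **Final position:** the tips are within about 2 mm of the square pad's centre as the cameras place it. The last reading was about 4 N, with the arm still.

Three things did not go cleanly:

- **Position of the curve:** the two cameras disagreed by about 4 mm on where the rib lies across the board. Between p4 and p5 the picture showed the tips near the rib's edge, so I shifted them about 3 mm towards its crest while keeping the pressure on.
- **Sideways force:** at the end there is a steady sideways push of about 3 N in −y. I did not find the cause; it may be the tilted fingertip resting on the end of the crest.
- **Loose things:** I saw nothing displaced in the pictures along the way, but I did not measure their positions again at the end.

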